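# Load the cassette stove and lower its cartridge cover

## Robot

A 7-joint arm with a two-finger parallel gripper is mounted at the origin on the work surface. World frame = base frame: x ahead of the robot, y to its left, z up, the work surface at z = 0. Lengths are in m, angles in rad, forces in N, time in s.
With the tool pointing down it reaches from about 0.35 to 0.9 m from the base axis. Payload 8.1 kg.
Tool frame: the origin (TCP) lies midway between the tips of the shut fingers; the grasp point (between the pads) lies 19 mm behind it; z points along the fingers, y is the line along which they close (so a half turn about z gives the same grasp; the last joint's range is limited). The gripper opens to 92 mm and grips with 3 to 60 N. Pads are 19 mm wide; open, the fingers measure 130 mm over their backs; the gripper's body (75 mm by 190 mm) begins 47 mm behind the grasp point.
Start: joints at [1.229, 0.434, 0.025, 1.573, -0.012, 1.134, -0.075], TCP at [0.148, -0.607, 0.227] pointing down, gripper open.
Joint ranges: [-2.62, 2.62], [-0.44, 2.09], [-1.27, 1.32], [0.08, 2.57], [-1.32, 4.46], [0.12, 2], [-2.74, 2.74]. Speed limits (rad/s): [2.22, 2.22, 3.01, 3.01, 3.14, 3.14, 3.14].

## Interface

Orientations are given as a rotation vector (axis times angle).
In Python, from cell import observe, get_image, camera_model, sign_off, recognise, silhouettes gives the robot as it stands.
- The arm moves only by the tool apply_moves, never from a script. Its argument "motion" is a list of rows, each an object of numbers: "x", "y", "z": the shift along the world's x, y, z in cm; "yaw": the turn about the world's z in degrees; "hand": the opening, from -1 (shut) to 1 (fully open), so that 0 is half open. In form: [{"x": .., "y": .., "z": .., "yaw": .., "hand": ..}, ...]. A call has 1 to 10 rows; each row is the pose to reach, as a shift and turn from the pose commanded when the call began; what a row does not reach only later rows make up. A row lasts 1/8 s, in which the tool goes at most 62.5 mm and 10.7 degrees, less where a joint would pass 70% of its speed; a pose out of reach is approached as far as the arm can. A call with a gripper value outside its range is refused whole. The fingers move at their own pace and stop on an object; "newtons" is the grip in N (left out, the last holds). Time passes only in rows, so rows that repeat a pose let the fingers close. It gives the time, the measured TCP pose, the force, the opening and the grip force at its end, in the units of the state.
- observe(): the state, without advancing time (a new reading comes with each control period).
- get_image(name): name is "scene" or "top" or "wrist"; returns the picture (400x640x3 uint8, blue, green, red); there is no depth.
- camera_model(name): a dict with "camera_matrix" (3x3 intrinsics, pixels), "T" (4x4, takes a point from camera to world coordinates). Camera axes: x right, y up, looking along -z (the intrinsics and any distortion apply to the point x, -y, -z); pixel columns grow to the right and rows downward; lengths in m; the calibration is good to about 2 mm. The wrist camera is an equidistant fisheye: a pixel r from the principal point sees the ray r / f radians off the axis. A picture is of the moment at which its call begins: read the wrist's pose just before it. camera_model takes no time and is no camera call; for the wrist camera it gives the pose at the moment of the call.
- sign_off(): hands the job in; it is judged then, once.
Trained networks look in the newest picture that a camera, given by its name, has taken for a name from the list of things; names that differ only in an ending like _2 or _b are one class to them, and where a whole thing is asked for, a point or a joint stands for the part that bears it (a point fixed in the world has none). Each returns a list of dicts, best first, with "p" (0 to 1); they miss things now and then, are a little off and sometimes report something else, mostly with a low value. They report only what shows in the picture. A call takes as long as a camera call. They do not tell look-alikes from the thing itself.
- recognise(query, camera): "rect" ([left, top, right, bottom] in pixels, round what is visible of it).
- silhouettes(query, camera): "mask" (400x640 bool, what is visible of it) and "rect" ([left, top, right, bottom] in pixels, round what is visible of it).
The state is a dict: "clock": time; "joints": joint angles; "dq": joint speeds; "joint_efforts": joint torques, N m; "position": TCP position; "ee_rot": TCP orientation; "force": force on the tool from outside, world axes, zero at the start; "ft_torque": the same for the moment, N m; "width": opening from 0.0 (shut) to 1.0 (fully open); "gripper_force": force on a finger pad.
Only numpy, scipy, OpenCV 4.12 (cv2) and the standard library are available. Lean on these libraries where they do the work, as an engineer would, in place of code of your own. Each camera call takes 0.05 s, during which the arm holds its last target. There are 200 camera calls.

## Task

Get the table stove ready for the hot pot: lay the gas cartridge down into the open bay, valve end towards the knob and notch still up, then take the cover by its rolled edge and lower it gently onto its stop without letting it drop, and finally press the red cartridge lever all the way down. Leave the knob off, do not push the ignition button, and do not disturb the crockery and other things on the table.

Things in the scene. Friction and masses are not known exactly. Their poses are not given: they have to be found in the camera images.
- stove: portable gas stove, cream, 285 mm deep (x) by 350 wide (y), fixed. Origin: centre of its footprint on the table; at yaw 0 its front fascia (face at x -142.5, 72 high; knob, red lever, button) faces the robot, -x. Right of the burner deck (50 mm high, y -59 to 175) is the open cartridge bay: y -175 to -59, floor 14 mm high, x -110 to 112 between end walls 80 high, no outer wall above 15 mm.
- bay_seat (a point): in the bay at stove x 5, y -127, height 49 mm: where the cartridge's origin lies when it rests in the cradle (axes of the stove). The cradle is two V saddles, 20 mm wide, at stove x -52 and 60, rising to 35 mm high and 35 mm either side of the axis; they centre it sideways. Lengthwise it has about 12 mm play to the front, 17 to the back.
- cartridge: white gas cartridge with green and orange bands, a cylinder 67 mm in diameter, 170 long, plus a steel collar (38 diameter) and stem, 23 mm, at its valve end; about 0.3 kg. Loose on the table; it can roll. Origin: on its axis, mid-length. Its -x points to the valve end, +z through the collar notch (red stripe on top), up at the start. Laid right, its axes are those of the stove.
- cartridge_valve (a point): centre of the cartridge's collar face, at x -102 mm in the cartridge's frame.
- cover (a joint): angle of the bay's cover about its hinge, rad: 0 shut on its stop, 1.65 open on its other stop (top panel about upright), where it stands or falls to at the start. Free hinge, hardly any friction: below about 0.8 rad it falls shut if let go, above it falls open. 0.28 kg.
- cover_hinge (a point): middle of the cover's hinge line, along the stove's x at stove x 0, y -175, height 15 mm. This frame turns with the cover: shut (0) its axes are those of the stove; opening turns it about its +x by the joint angle, the free edge going up and outwards (to the stove's -y).
- cover_edge (a point): middle of the cover's rolled free edge, a bar 10 mm in diameter, 274 long along x, at y 122, z 73 mm in the cover_hinge frame. The cover is a bronze 3 mm sheet: a skirt 73 high from the hinge, then a top panel out to this edge. Behind the middle 100 mm of the bar a hand slot 38 mm wide lets fingers close round it. Shut, the bar is 88 mm above the table, 38 above the deck.
- burner (a point): centre of the burner on the deck: stove x 0, y 57.5, height 50 mm. Around it a ring of radius 78 mm, 60 high over the table, and on the diagonals four black pot-rest prongs from 42 to 102 mm out, 87 mm above the table.
- lever (a joint): red cartridge lever, m pressed down from its top position: 0 up, 0.020 fully down (locked). Slides with about 3 N of friction and stays where it is left.
- lever_pad (a point): top surface of the red lever, where it is pressed: a tab 36 mm wide (y) and 10 mm thick that sticks out 34 mm from the fascia at stove y -40; this point is 22 mm out from the fascia and 68 mm above the table when up, 48 mm when down.
- knob (a joint): gas knob on the fascia in front of the bay (stove y -127, height 41 mm), sticking out 44 mm, base radius 33; rad: 0 off (start), to 2.2. To stay off.
- igniter (a joint): red round ignition button on the fascia at stove y 45, height 42 mm, sticking out 17 mm; m pressed, 0 out to 0.005. Not to be pressed.
- donabe: brown clay pot, 224 mm in diameter, 92 mm high, 270 mm over its ears, to the left of the stove; origin centre of its underside.
- donabe_lid: the pot's domed beige lid, 208 mm in diameter, lying on it, its knob 155 mm above the table; origin centre of its underside.
- bowl_a: blue ceramic bowl, 120 mm in diameter, 55 mm high; origin centre of its underside.
- bowl_b: beige ceramic bowl, 120 mm in diameter, 55 mm high; origin centre of its underside.
- ladle: stainless ladle lying on the table, cup 80 mm in diameter and 32 mm high about its origin (underside), handle 262 mm to its -x.
- chopsticks: wooden chopsticks, 225 mm long, on a small blue rest, 20 mm high; origin at table height under their middle, sticks along x.
- teacup: blue tea cup, 72 mm in diameter, 75 mm high; origin centre of its underside.
Not all that is in view belongs to the job. What is meant by the cartridge is not pink, and is the larger of those in its own colour.

How it is judged:
By the outcome, as a careful person would: the job done as asked, in the order asked, and still so for the second after the job is handed in, with the robot touching nothing.
It also fails if it takes over 54 s, if anything falls off the work surface, if the arm or the gripper's body presses on something with over 40 N, if the wrist force passes 120 N, or if a joint passes its speed limit or range.

## Working session

There is one attempt and no reset: what is moved stays moved. The work goes in short steps, Python scripts to look and compute and a tool call to move; the robot and the scene stay as the last step left them, time stands still between calls to the robot, and variables do not carry over. Pictures are saved under pics/ and viewed, at most 10 in all, crops included, and the job is handed in when it is done.

Besides the shell and the picture viewer there is one more tool, called as a command line: name --argument value ..., lists and objects as JSON in quotes. apply_moves: Moves the arm, as the interface text tells. Its arguments: {"type":"object","properties":{"motion":{"type":"array","items":{"type":"object","properties":{"x":{"type":"number"},"y":{"type":"number"},"z":{"type":"number"},"yaw":{"type":"number"},"hand":{"type":"number"}}}},"newtons":{"type":"number"}},"required":["motion"]}

```bash
mkdir -p pics; ls; python3 - <<'E'
from cell import *
import cv2,numpy as np
print(observe())
for n in("scene","top"):
    im=get_image(n); cv2.imwrite(f"pics/{n}0.png",im)
    m=camera_model(n); print(n,m["camera_matrix"],m["T"],[k for k in m])
    for q in("cartridge","stove","cover","lever","knob","burner","igniter"):
        print(q,[(np.round(d["rect"]).astype(int).tolist(),round(d["p"],2)) for d in recognise(q,n)][:5])
E
```

```text
pics
{'clock': 0.0, 'joints': array([ 1.22940331,  0.43521655,  0.02496548,  1.57410842, -0.01162354,
        1.13398979, -0.07512568]), 'dq': array([-0.00070847, -0.00177444,  0.00033985,  0.00043753, -0.00016854,
       -0.00061544, -0.00141275]), 'joint_efforts': array([-6.02515483e-04, -6.67847085e+01,  9.85206105e-01, -3.14452708e+01,
       -6.01675990e-02,  4.29487287e-02,  1.59928377e-04]), 'position': array([ 0.14766483, -0.60677394,  0.22594449]), 'ee_rot': array([-3.11770895e+00, -3.73866352e-01,  4.79023847e-04]), 'force': array([0.92380814, 0.63300533, 0.01137644]), 'ft_torque': array([ 0.02945584,  0.03314226, -0.01091032]), 'gripper_force': 0.0, 'width': 1.0000020506418392}
scene [[420.22270126   0.         324.82497588]
 [  0.         420.22270126 199.39520918]
 [  0.           0.           1.        ]] [[ 0.90048523 -0.34272749  0.26770174  0.90146243]
 [ 0.43458356  0.73214034 -0.52450705 -0.75888156]
 [-0.01623226  0.58864963  0.8082253   1.30334539]
 [ 0.          0.          0.          1.        ]] ['camera_matrix', 'T']
cartridge [([244, 213, 266, 247], 0.91), 
[... 483 characters left out ...]
63879490e-01  2.79721495e-01]
 [-9.99961320e-01 -8.79402904e-03  1.56547940e-04  1.52538319e-02]
 [-1.28673553e-03  1.63874513e-01  9.86480354e-01  1.35030993e+00]
 [ 0.00000000e+00  0.00000000e+00  0.00000000e+00  1.00000000e+00]] ['camera_matrix', 'T']
cartridge [([425, 266, 469, 293], 0.77), ([401, 199, 468, 242], 0.71), ([358, 255, 401, 281], 0.67), ([398, 109, 434, 151], 0.33), ([300, 206, 311, 213], 0.24)]
stove [([223, 99, 374, 219], 0.71)]
cover [([323, 215, 343, 286], 0.72), ([329, 102, 379, 199], 0.69)]
lever []
knob [([326, 203, 335, 216], 0.42), ([186, 220, 242, 304], 0.42)]
burner [([220, 100, 380, 219], 0.93)]
igniter [([331, 101, 379, 201], 0.46), ([396, 111, 437, 149], 0.36)]
```

```bash
python3 - <<'E'
import cv2
a=cv2.imread("pics/top0.png");b=cv2.imread("pics/scene0.png")
cv2.imwrite("pics/a.png",cv2.resize(a[60:330,150:510],None,fx=2.2,fy=2.2,interpolation=cv2.INTER_CUBIC))
cv2.imwrite("pics/b.png",cv2.resize(b[90:330,180:460],None,fx=2.5,fy=2.5,interpolation=cv2.INTER_CUBIC))
E
```

```text
(no output)
```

View pics/a.png

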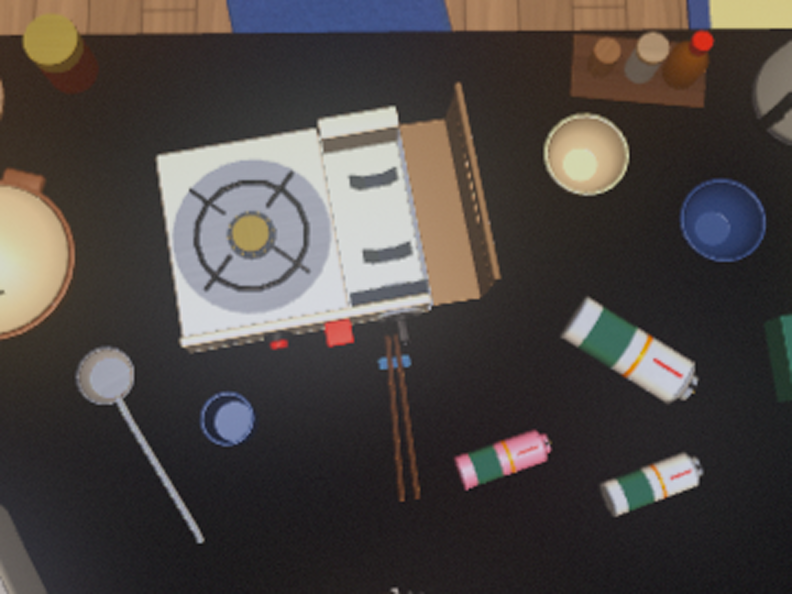

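View pics/b.png

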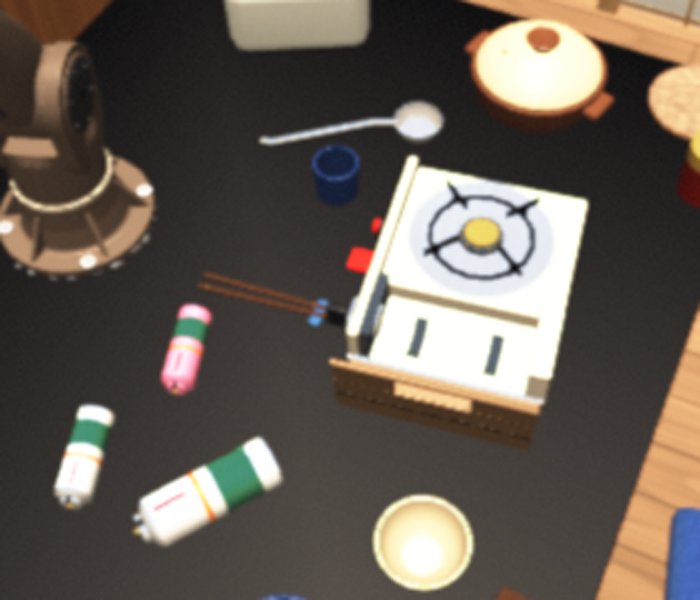

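Candidates for the cartridge in the top picture (full pixels): large white/green at (436,219), small white/green at (446,280), and pink at (378,269). The large white one fits because it isn't pink and is the larger of the two white ones. Its valve end is at lower right, with the red stripe up. The stove centre is around (300,160), the open cover's bar runs (358,99)–(376,186), and the lever is at (304,211).

Next I'll fit the stove and cartridge poses from both views and confirm the cartridge in a crop.

```bash
cat > h.py <<'E'
import numpy as np,cv2
from scipy.optimize import least_squares,minimize
from cell import *
def proj(P,m):
    P=np.atleast_2d(P);T=m["T"];c=(P-T[:3,3])@T[:3,:3];K=m["camera_matrix"]
    c=c*[1,-1,-1]
    return c[:,:2]/c[:,2:]*[K[0,0],K[1,1]]+[K[0,2],K[1,2]]
def fish(P,m):
    P=np.atleast_2d(P);T=m["T"];c=((P-T[:3,3])@T[:3,:3])*[1,-1,-1];K=m["camera_matrix"]
    r=np.hypot(c[:,0],c[:,1]);th=np.arctan2(r,c[:,2])
    return c[:,:2]/r[:,None]*th[:,None]*[K[0,0],K[1,1]]+[K[0,2],K[1,2]]
def loc(P,p,z0=0):
    c,s=np.cos(p[2]),np.sin(p[2]);P=np.atleast_2d(P)
    return np.c_[p[0]+c*P[:,0]-s*P[:,1],p[1]+s*P[:,0]+c*P[:,1],P[:,2]+z0]
a=np.linspace(0,2*np.pi,40)
cyl=np.vstack([np.c_[np.full(40,x),r*np.cos(a),r*np.sin(a)] for x,r in((-.085,.0335),(.085,.0335),(-.1,.019))])
def iou(mask,uv):
    q=np.zeros((400,640),np.uint8);cv2.fillConvexPoly(q,cv2.convexHull((uv*16).round().astype(np.int32)),1,shift=4)
    q=cv2.GaussianBlur(q.astype(float),(0,0),1);mm=cv2.GaussianBlur(mask.astype(float),(0,0),1)
    return np.minimum(q,mm).sum()/np.maximum(q,mm).sum()
E
python3 - <<'E'
from h import *
ms={n:camera_model(n) for n in("top","scene")}
t=lambda x,y:("top",150+x/2.2,60+y/2.2); s=lambda x,y:("scene",180+x/2.5,90+y/2.5)
obs=[((137,-257.4,130.8),t(458,85)),((-137,-257.4,130.8),t(497,278)),((-137,-257.4,130.8),s(333,363)),((137,-257.4,130.8),s(541,405)),
((142.5,175,50),t(157,156)),((142.5,175,50),s(587,201)),((0,57.5,60),t(250,233)),((0,57.5,60),s(481,233)),((-142.5,175,72),t(182,347)),((-142.5,175,72),s(411,158)),((-164,-40,68),t(340,333)),((-164,-40,68),s(359,260))]
A=np.array([o[0] for o in obs])/1e3
def res(p):
    W=loc(A,p,p[3]);return np.concatenate([proj(W[i],ms[o[1][0]])[0]-o[1][1:] for i,o in enumerate(obs)])
r=least_squares(res,[.64,.07,.17,0],loss="soft_l1");print("stove",r.x);print(r.fun.reshape(-1,2).round(1).tolist())
def tri(u,v):
    f=lambda P:np.r_[proj(P,ms["top"])[0]-u[1:],proj(P,ms["scene"])[0]-v[1:]];q=least_squares(f,[.6,0,.1]);return q.x.round(3),round(np.abs(q.fun).max(),1)
print("bar ends",tri(t(458,85),s(541,405)),tri(t(497,278),s(333,363)),"burner",tri(t(250,233),s(481,233)))
M={}
for n,c in(("top",(436,219)),("scene",(264,287))):
    get_image(n)
    d=[d for d in silhouettes("cartridge",n) if d["mask"][c[1],c[0]]]
    print(n,len(d),[int(x["mask"].sum()) for x in d]); M[n]=d[0]["mask"]
f=lambda p:-sum(iou(M[n],proj(loc(cyl,p,p[3]),ms[n])) for n in M)
best=min((minimize(f,[.46,-.34,y,.0335],method="Nelder-Mead",options=dict(initial_simplex=np.array([.46,-.34,y,.0335])+np.vstack([np.zeros(4),np.diag([.03,.03,.2,.02])]))) for y in(.8,1.05,1.2)),key=lambda r:r.fun)
print("cart",best.x,np.degrees(best.x[2]),best.fun)
im=cv2.imread("pics/top0.png")
cv2.imwrite("pics/c.png",cv2.resize(im[180:310,340:490],None,fx=4,fy=4,interpolation=cv2.INTER_CUBIC))
E
```

```text
stove [ 0.62904661  0.13148562  0.1730528  -0.00253337]
[[-1.0, -0.9], [-0.3, -0.6], [-1.1, 0.5], [-0.9, 3.5], [-1.1, -0.8], [-0.5, 0.0], [0.2, -0.0], [-0.3, 1.1], [-0.5, -0.6], [-1.3, -0.8], [-0.4, 0.1], [-0.7, -0.1]]
bar ends (array([ 0.804, -0.097,  0.141]), np.float64(1.6)) (array([ 0.538, -0.145,  0.129]), np.float64(0.9)) burner (array([0.618, 0.189, 0.062]), np.float64(0.3))
top 1 [1333]
scene 1 [1192]
cart [ 0.45345582 -0.33495223  0.96728441  0.03492972] 55.42131409671007 -1.8613472957490202
```

View pics/c.png

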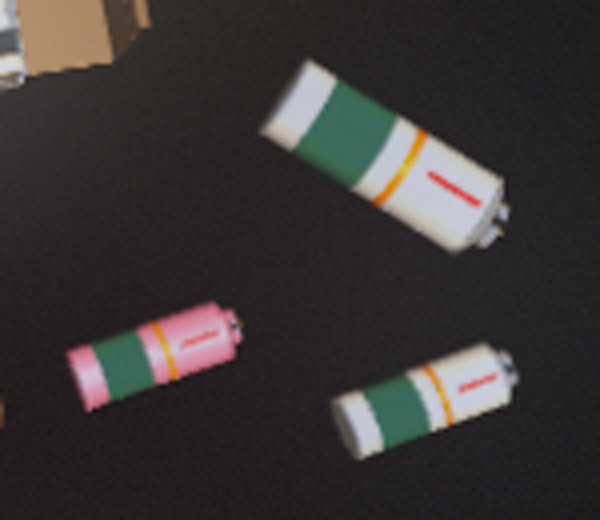

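The enlarged crop confirms it: the large white/green cartridge is at crop (385,155), well over the size of the small white one at (425,400), with its red stripe up. I'm moving above it.

apply_moves --motion '[{"x": 4,"y": 3.5,"z": 0,"yaw": 6,"hand": 1},{"x": 8,"y": 7,"z": 0,"yaw": 12,"hand": 1},{"x": 12,"y": 10.5,"z": -1,"yaw": 18,"hand": 1},{"x": 16,"y": 14,"z": -2,"yaw": 24,"hand": 1},{"x": 20,"y": 17.5,"z": -3,"yaw": 30,"hand": 1},{"x": 24,"y": 21,"z": -4,"yaw": 36,"hand": 1},{"x": 28,"y": 24.5,"z": -5,"yaw": 41,"hand": 1},{"x": 30.5,"y": 27.2,"z": -6,"yaw": 41.7,"hand": 1},{"x": 30.5,"y": 27.2,"z": -6,"yaw": 41.7,"hand": 1},{"x": 30.5,"y": 27.2,"z": -6,"yaw": 41.7,"hand": 1}]'

```text
clock: 2.25
position: [0.4524, -0.336, 0.1668]
ee_rot: [2.782, 1.459, -0.001]
force: [-1.4, 0.4, 0.6]
width: 1.001
gripper_force: 0.0
```

```bash
python3 - <<'E'
from h import *
o=observe();print(o["joints"].round(3),o["position"].round(4),o["ee_rot"].round(3),o["clock"])
m=camera_model("wrist");print(m)
im=get_image("wrist");cv2.imwrite("pics/w1.png",im)
ds=silhouettes("cartridge","wrist");print([(d["p"],d["rect"],int(d["mask"].sum())) for d in ds])
d=max(ds,key=lambda d:d["mask"].sum());M=d["mask"]
f=lambda p:-iou(M,fish(loc(cyl,p,.0335),m))
x0=np.array([.4535,-.335,.967])
r=minimize(f,x0,method="Nelder-Mead",options=dict(initial_simplex=x0+np.vstack([np.zeros(3),np.diag([.02,.02,.1])])))
print(r.x,np.degrees(r.x[2]),r.fun,f(x0))
v=im.copy()
cv2.polylines(v,[cv2.convexHull(fish(loc(cyl,r.x,.0335),m).astype(np.int32))],True,(255,0,255),1)
v[M]=v[M]//2+np.array([0,60,0],np.uint8)
cv2.imwrite("pics/w1v.png",v)
E
```

```text
[ 0.732  0.41  -0.255  1.785  0.124  0.962 -0.179] [ 0.4524 -0.336   0.1668] [ 2.782e+00  1.459e+00 -1.000e-03] 2.25
{'camera_matrix': array([[309.70691629,   0.        , 314.85542217],
       [  0.        , 309.70691629, 196.45223344],
       [  0.        ,   0.        ,   1.        ]]), 'T': array([[ 0.82270075,  0.54806212,  0.15096814,  0.49328484],
       [-0.5684713 ,  0.79223803,  0.22180912, -0.27620852],
       [ 0.00196247, -0.26830359,  0.96333241,  0.32429769],
       [ 0.        ,  0.        ,  0.        ,  1.        ]])}
[(0.96, [175.8, 248.8, 255.0, 316.2], 1074), (0.94, [273.6, 92.7, 349.7, 265.1], 11685), (0.58, [70.7, 85.4, 163.6, 176.4], 4053)]
[ 0.45382213 -0.33231547  0.9855998 ] 56.47070902744794 -0.9019770336030636 -0.8529737672836545
```

View pics/w1v.png

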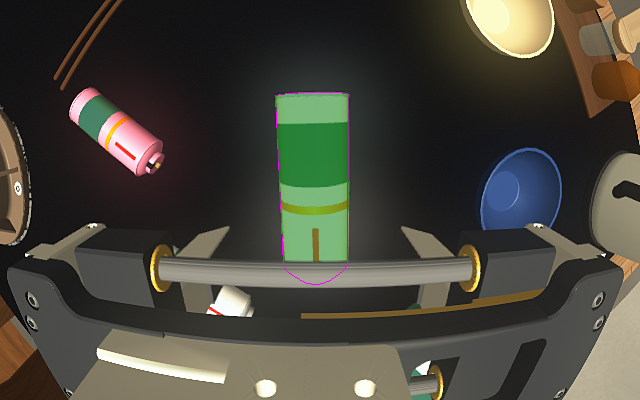

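The wrist view shows the cartridge at columns 276–349, rows 93–265. It's centred between the fingers with its stripe up, and the fit agrees. I'll descend, then close.

apply_moves --motion '[{"x": 0.1,"y": 0.2,"z": -4,"yaw": 1,"hand": 1},{"x": 0.1,"y": 0.2,"z": -8,"yaw": 1,"hand": 1},{"x": 0.1,"y": 0.2,"z": -12,"yaw": 1,"hand": 1},{"x": 0.1,"y": 0.2,"z": -14,"yaw": 1,"hand": 1},{"x": 0.1,"y": 0.2,"z": -15.1,"yaw": 1,"hand": 1},{"x": 0.1,"y": 0.2,"z": -15.1,"yaw": 1,"hand": 1},{"x": 0.1,"y": 0.2,"z": -15.1,"yaw": 1,"hand": 0.3},{"x": 0.1,"y": 0.2,"z": -15.1,"yaw": 1,"hand": 0.3},{"x": 0.1,"y": 0.2,"z": -15.1,"yaw": 1,"hand": 0.3},{"x": 0.1,"y": 0.2,"z": -15.1,"yaw": 1,"hand": 0.3}]' --newtons 20

```text
clock: 3.6
position: [0.454, -0.3334, 0.0163]
ee_rot: [2.768, 1.484, 0.0]
force: [-1.2, 1.7, 5.6]
width: 0.725
gripper_force: 20.0
```

apply_moves --motion '[{"x": 0,"y": 0,"z": 4,"yaw": 0,"hand": 0.3},{"x": 0,"y": 0,"z": 9,"yaw": 0,"hand": 0.3},{"x": 0,"y": 1,"z": 14,"yaw": -4,"hand": 0.3},{"x": 2,"y": 4,"z": 18,"yaw": -10,"hand": 0.3},{"x": 5,"y": 9,"z": 19,"yaw": -17,"hand": 0.3},{"x": 8,"y": 14,"z": 19,"yaw": -24,"hand": 0.3},{"x": 11,"y": 19,"z": 19,"yaw": -31,"hand": 0.3},{"x": 14,"y": 24,"z": 19,"yaw": -37,"hand": 0.3},{"x": 17,"y": 29,"z": 19,"yaw": -42,"hand": 0.3},{"x": 20.2,"y": 34.1,"z": 19,"yaw": -46.5,"hand": 0.3}]' --newtons 30

```text
clock: 4.85
position: [0.656, 0.0091, 0.2051]
ee_rot: [3.13, 0.266, -0.002]
force: [1.8, -0.1, -2.4]
width: 0.724
gripper_force: 30.0
```

apply_moves --motion '[{"x": 0,"y": 0,"z": 0,"hand": 0.3},{"x": 0,"y": 0,"z": 0,"hand": 0.3}]'

```text
schema error: expected keys x, y, z, yaw, hand
```

```bash
python3 - <<'E'
from h import *
o=observe();print(o["joints"].round(3),o["position"].round(4),o["ee_rot"].round(3),o["clock"],o["width"],o["force"])
m=camera_model("wrist");im=get_image("wrist");cv2.imwrite("pics/w2.png",im)
np.savez("w2.npz",T=m["T"],K=m["camera_matrix"])
p=[.629,.1315,.173]
v=im.copy()
k={"deck":[(142.5,175,50),(-142.5,175,72),(-142.5,-175,72),(142.5,-59,50),(112,-59,80),(-110,-59,80)],"burner":[(0,57.5,62)],"bar":[(137,-257.4,131),(-137,-257.4,131)],
"prong":[(72*a,57.5+72*b,87) for a in(1,-1) for b in (1,-1)],"seat":[(60+d,-127+e,35) for d in(-10,10) for e in(-35,35)]+[(-52+d,-127+e,35) for d in(-10,10) for e in(-35,35)]}
for n in k:
  for q in k[n]:
    u=fish(loc(np.array(q)/1e3,p),m)[0];
    cv2.circle(v,(int(u[0]),int(u[1])),3,(255,0,255),1)
cv2.polylines(v,[cv2.convexHull(fish(loc(cyl,[*o["position"][:2],.173],o["position"][2]+.019),m).astype(np.int32))],True,(0,255,255),1)
cv2.imwrite("pics/w2v.png",cv2.resize(v,(800,500)))
E
```

```text
[ 0.013  0.512 -0.166  1.504  0.09   1.134 -1.573] [0.656  0.0091 0.2051] [ 3.13e+00  2.66e-01 -2.00e-03] 4.85 0.7237229277496661 [ 1.75761664 -0.09477758 -2.38427041]
```

View pics/w2v.png

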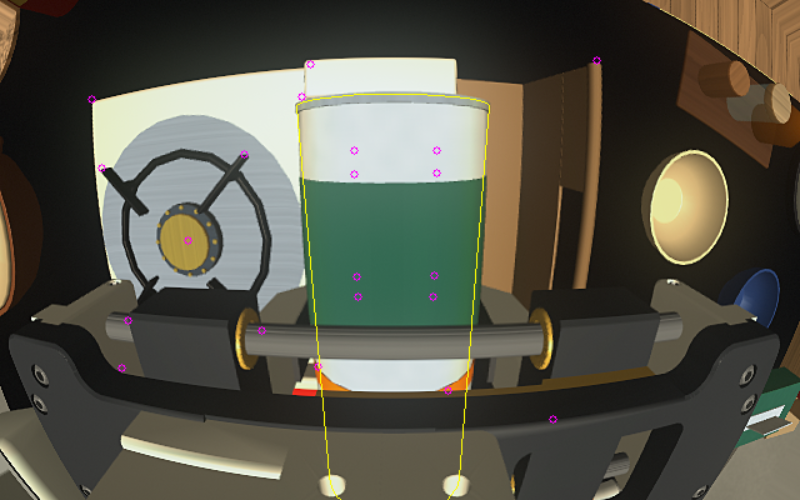

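The overlay of the fitted stove lands on the burner (187,240), deck corner (92,99), back wall (310,64) and bar end (597,60) to within about 2 mm. Now I'll lower the cartridge.

apply_moves --motion '[{"x": 0,"y": -0.1,"z": -1,"yaw": 0.2,"hand": 0.3},{"x": 0,"y": -0.1,"z": -4,"yaw": 0.2,"hand": 0.3},{"x": 0,"y": -0.1,"z": -8,"yaw": 0.2,"hand": 0.3},{"x": 0,"y": -0.1,"z": -11,"yaw": 0.2,"hand": 0.3},{"x": 0,"y": -0.1,"z": -13.5,"yaw": 0.2,"hand": 0.3},{"x": 0,"y": -0.1,"z": -15,"yaw": 0.2,"hand": 0.3},{"x": 0,"y": -0.1,"z": -16,"yaw": 0.2,"hand": 0.3},{"x": 0,"y": -0.1,"z": -16.2,"yaw": 0.2,"hand": 0.3},{"x": 0,"y": -0.1,"z": -16.2,"yaw": 0.2,"hand": 0.3}]'

```text
clock: 6.02
position: [0.6563, 0.0067, 0.0444]
ee_rot: [3.129, 0.276, 0.002]
force: [0.0, 0.0, -2.7]
width: 0.724
gripper_force: 30.0
```

apply_moves --motion '[{"x": 0,"y": 0,"z": -0.4,"yaw": 0,"hand": 0.3},{"x": 0,"y": 0,"z": -0.8,"yaw": 0,"hand": 0.3},{"x": 0,"y": 0,"z": -1.0,"yaw": 0,"hand": 0.3},{"x": 0,"y": 0,"z": -1.15,"yaw": 0,"hand": 0.3},{"x": 0,"y": 0,"z": -1.15,"yaw": 0,"hand": 0.3},{"x": 0,"y": 0,"z": -1.15,"yaw": 0,"hand": 0.3}]'

```text
clock: 6.78
position: [0.6562, 0.008, 0.0336]
ee_rot: [-3.128, -0.277, -0.002]
force: [-3.4, 2.8, 9.5]
width: 0.727
gripper_force: 30.0
```

apply_moves --motion '[{"x": 0,"y": 0,"z": 0,"yaw": 0,"hand": 0.7},{"x": 0,"y": 0,"z": 0,"yaw": 0,"hand": 0.7},{"x": 0,"y": 0,"z": 0,"yaw": 0,"hand": 0.7},{"x": 0,"y": 0,"z": 2,"yaw": 0,"hand": 0.7},{"x": 0,"y": 0,"z": 6,"yaw": 0,"hand": 0.7},{"x": 0,"y": 0,"z": 11,"yaw": 0,"hand": 0.7},{"x": 0,"y": 0,"z": 17,"yaw": 0,"hand": 0.5},{"x": 0,"y": 0,"z": 20,"yaw": 0,"hand": 0},{"x": 0,"y": 0,"z": 20,"yaw": 0,"hand": 0},{"x": 0,"y": 0,"z": 20,"yaw": 0,"hand": -0.2}]'

```text
clock: 8.02
position: [0.6554, 0.0066, 0.2324]
ee_rot: [3.129, 0.276, -0.0]
force: [0.0, 0.3, 0.2]
width: 0.47
gripper_force: 0.0
```

```bash
python3 - <<'E'
from h import *
o=observe();print(o["position"].round(4),o["ee_rot"].round(3),o["clock"])
m=camera_model("wrist");im=get_image("wrist");cv2.imwrite("pics/w3.png",im)
ds=silhouettes("cartridge","wrist");print([(d["p"],d["rect"],int(d["mask"].sum())) for d in ds])
p=[.629,.1315,.173]
v=im.copy()
seat=loc(np.array([5,-127,49])/1e3,p)[0]
cv2.polylines(v,[cv2.convexHull(fish(loc(cyl,[*seat[:2],.173],.049),m).astype(np.int32))],True,(0,255,255),1)
for q in[(137,-257.4,131),(0,-257.4,131),(-137,-257.4,131),(50,-257.4,131),(112,-59,80)]:
    u=fish(loc(np.array(q)/1e3,p),m)[0];cv2.circle(v,(int(u[0]),int(u[1])),3,(255,0,255),1)
cv2.imwrite("pics/w3v.png",cv2.resize(v,(800,500)))
E
```

```text
[0.6554 0.0066 0.2324] [ 3.129  0.276 -0.   ] 8.025
[(0.82, [455.4, 381.9, 494.8, 400.0], 525), (0.69, [283.0, 99.9, 341.6, 261.7], 9357)]
```

View pics/w3v.png

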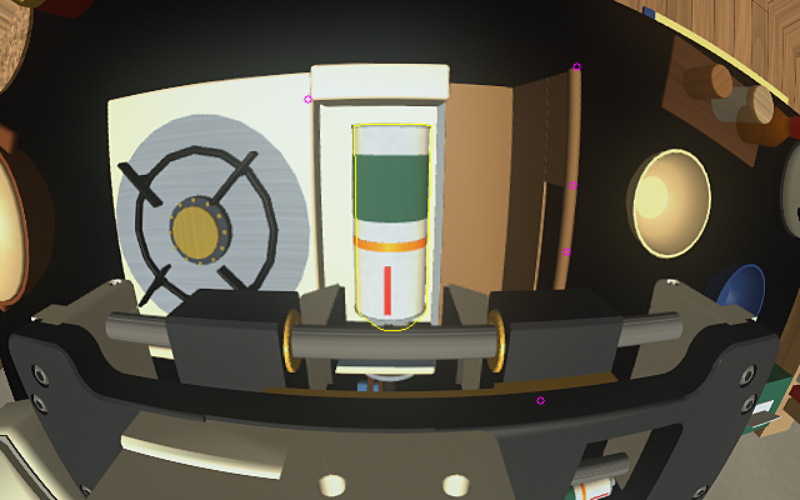

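The cartridge matches the expected seat outline: stripe up at (387,290), valve towards the knob. The bar runs (577,67)–(567,252), on the predicted points. Next I'll go over the bar.

apply_moves --motion '[{"x": 0.6,"y": -4,"z": 0,"yaw": 0,"hand": -0.1},{"x": 1.2,"y": -8.5,"z": 0,"yaw": 0,"hand": -0.1},{"x": 1.8,"y": -12.5,"z": -1,"yaw": 0,"hand": -0.1},{"x": 1.8,"y": -12.8,"z": -3,"yaw": 0,"hand": -0.1},{"x": 1.8,"y": -12.8,"z": -3.5,"yaw": 0,"hand": -0.1},{"x": 1.8,"y": -12.8,"z": -3.5,"yaw": 0,"hand": -0.1}]'

```text
clock: 8.88
position: [0.6735, -0.1201, 0.1966]
ee_rot: [-3.128, -0.278, 0.002]
force: [-0.2, -0.4, 0.2]
width: 0.453
gripper_force: 0.0
```

```bash
python3 - <<'E'
from h import *
o=observe();print(o["position"].round(4),o["ee_rot"].round(3),o["clock"])
m=camera_model("wrist");im=get_image("wrist")
p=[.629,.1315,.173]
v=im.copy()
for q in[(137,-257.4,131),(0,-257.4,131),(50,-257.4,131),(112,-59,80)]:
    u=fish(loc(np.array(q)/1e3,p),m)[0];cv2.circle(v,(int(u[0]),int(u[1])),3,(255,0,255),1)
t=fish(o["position"],m)[0];cv2.circle(v,(int(t[0]),int(t[1])),3,(0,255,255),1)
cv2.imwrite("pics/w4v.png",cv2.resize(v[40:340,150:500],None,fx=2,fy=2))
E
```

```text
[ 0.6735 -0.1201  0.1966] [-3.128e+00 -2.780e-01  2.000e-03] 8.875
```

View pics/w4v.png

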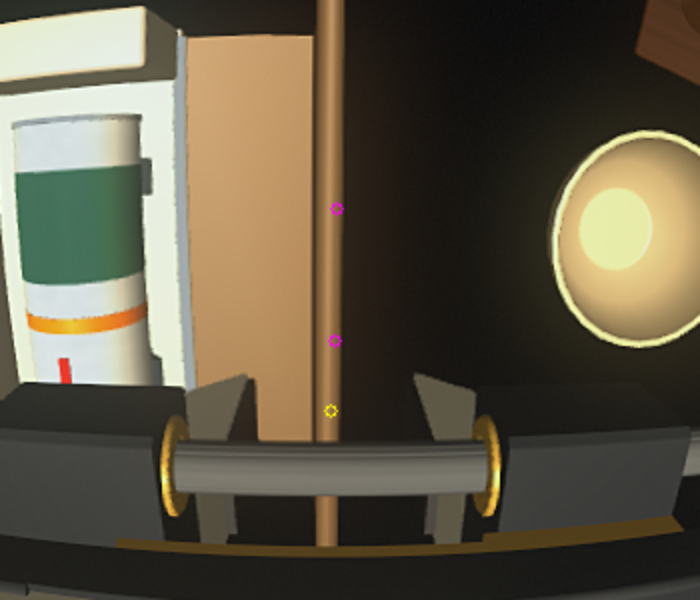

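The bar (crop column ~330) lies midway between the fingers, so I'll descend and close on it.

apply_moves --motion '[{"x": 0,"y": 0,"z": -3,"yaw": 0,"hand": -0.1},{"x": 0,"y": 0,"z": -6,"yaw": 0,"hand": -0.1},{"x": 0,"y": 0,"z": -7.6,"yaw": 0,"hand": -0.1},{"x": 0,"y": 0,"z": -8.1,"yaw": 0,"hand": -0.1},{"x": 0,"y": 0,"z": -8.1,"yaw": 0,"hand": -0.9},{"x": 0,"y": 0,"z": -8.1,"yaw": 0,"hand": -0.9},{"x": 0,"y": 0,"z": -8.1,"yaw": 0,"hand": -0.9},{"x": 0,"y": 0,"z": -8.1,"yaw": 0,"hand": -0.9},{"x": 0,"y": 0,"z": -8.1,"yaw": 0,"hand": -0.9}]' --newtons 12

```text
clock: 10.05
position: [0.6739, -0.1191, 0.117]
ee_rot: [-3.127, -0.278, -0.001]
force: [-1.8, 5.3, 2.3]
width: 0.102
gripper_force: 12.0
```

```bash
python3 - <<'E'
import numpy as np
c,s=np.cos(.173),np.sin(.173);R=14.217
for A in (np.linspace(125.43,85,11),np.linspace(85,47,11),np.linspace(47,30.9,11)):
    a=np.radians(A);dy=R*(np.cos(a)-np.cos(a[0]));dz=R*(np.sin(a)-np.sin(a[0]))
    print([dict(x=round(-s*u,2),y=round(c*u,2),z=round(v,2)) for u,v in zip(dy[1:],dz[1:])])
E
```

```text
[{'x': np.float64(-0.14), 'y': np.float64(0.82), 'z': np.float64(0.55)}, {'x': np.float64(-0.29), 'y': np.float64(1.69), 'z': np.float64(1.04)}, {'x': np.float64(-0.45), 'y': np.float64(2.58), 'z': np.float64(1.47)}, {'x': np.float64(-0.61), 'y': np.float64(3.5), 'z': np.float64(1.84)}, {'x': np.float64(-0.78), 'y': np.float64(4.44), 'z': np.float64(2.13)}, {'x': np.float64(-0.94), 'y': np.float64(5.41), 'z': np.float64(2.36)}, {'x': np.float64(-1.11), 'y': np.float64(6.38), 'z': np.float64(2.52)}, {'x': np.float64(-1.29), 'y': np.float64(7.36), 'z': np.float64(2.61)}, {'x': np.float64(-1.46), 'y': np.float64(8.35), 'z': np.float64(2.63)}, {'x': np.float64(-1.63), 'y': np.float64(9.34), 'z': np.float64(2.58)}]
[{'x': np.float64(-0.16), 'y': np.float64(0.92), 'z': np.float64(-0.11)}, {'x': np.float64(-0.32), 'y': np.float64(1.83), 'z': np.float64(-0.29)}, {'x': np.float64(-0.48), 'y': np.float64(2.73), 'z': np.float64(-0.52)}, {'x': np.float64(-0.63), 'y': np.float64(3.62), 'z': np.float64(-0.82)}, {'x': np.float64(-0.78), 'y': np.float64(4.48), 'z': np.float64(-1.18)}, {'x': np.float
[... 377 characters left out ...]
y': np.float64(0.28), 'z': np.float64(-0.28)}, {'x': np.float64(-0.1), 'y': np.float64(0.56), 'z': np.float64(-0.56)}, {'x': np.float64(-0.14), 'y': np.float64(0.83), 'z': np.float64(-0.85)}, {'x': np.float64(-0.19), 'y': np.float64(1.09), 'z': np.float64(-1.15)}, {'x': np.float64(-0.23), 'y': np.float64(1.34), 'z': np.float64(-1.46)}, {'x': np.float64(-0.28), 'y': np.float64(1.58), 'z': np.float64(-1.77)}, {'x': np.float64(-0.32), 'y': np.float64(1.82), 'z': np.float64(-2.1)}, {'x': np.float64(-0.36), 'y': np.float64(2.04), 'z': np.float64(-2.42)}, {'x': np.float64(-0.39), 'y': np.float64(2.26), 'z': np.float64(-2.76)}, {'x': np.float64(-0.43), 'y': np.float64(2.47), 'z': np.float64(-3.1)}]
```

apply_moves --motion '[{"x": -0.14,"y": 0.8,"z": 0.55,"yaw": 0,"hand": -0.9},{"x": -0.3,"y": 1.7,"z": 1.05,"yaw": 0,"hand": -0.9},{"x": -0.45,"y": 2.6,"z": 1.45,"yaw": 0,"hand": -0.9},{"x": -0.6,"y": 3.5,"z": 1.85,"yaw": 0,"hand": -0.9},{"x": -0.8,"y": 4.45,"z": 2.15,"yaw": 0,"hand": -0.9},{"x": -0.95,"y": 5.4,"z": 2.35,"yaw": 0,"hand": -0.9},{"x": -1.1,"y": 6.4,"z": 2.5,"yaw": 0,"hand": -0.9},{"x": -1.3,"y": 7.35,"z": 2.6,"yaw": 0,"hand": -0.9},{"x": -1.45,"y": 8.35,"z": 2.65,"yaw": 0,"hand": -0.9},{"x": -1.65,"y": 9.35,"z": 2.6,"yaw": 0,"hand": -0.9}]'

```text
clock: 11.3
position: [0.6577, -0.0268, 0.1424]
ee_rot: [-3.129, -0.276, -0.002]
force: [6.2, 0.0, 2.5]
width: 0.104
gripper_force: 12.0
```

apply_moves --motion '[{"x": -0.15,"y": 0.9,"z": -0.1,"yaw": 0,"hand": -0.9},{"x": -0.3,"y": 1.85,"z": -0.3,"yaw": 0,"hand": -0.9},{"x": -0.5,"y": 2.75,"z": -0.5,"yaw": 0,"hand": -0.9},{"x": -0.65,"y": 3.6,"z": -0.8,"yaw": 0,"hand": -0.9},{"x": -0.8,"y": 4.5,"z": -1.2,"yaw": 0,"hand": -0.9},{"x": -0.95,"y": 5.3,"z": -1.6,"yaw": 0,"hand": -0.9},{"x": -1.05,"y": 6.1,"z": -2.05,"yaw": 0,"hand": -0.9},{"x": -1.2,"y": 6.9,"z": -2.6,"yaw": 0,"hand": -0.9},{"x": -1.35,"y": 7.65,"z": -3.15,"yaw": 0,"hand": -0.9},{"x": -1.45,"y": 8.35,"z": -3.75,"yaw": 0,"hand": -0.9}]'

```text
clock: 12.55
position: [0.6425, 0.0563, 0.1042]
ee_rot: [-3.129, -0.276, 0.001]
force: [4.3, 0.1, 0.3]
width: 0.102
gripper_force: 12.0
```

apply_moves --motion '[{"x": -0.05,"y": 0.3,"z": -0.3,"yaw": 0,"hand": -0.9},{"x": -0.1,"y": 0.55,"z": -0.55,"yaw": 0,"hand": -0.9},{"x": -0.15,"y": 0.85,"z": -0.85,"yaw": 0,"hand": -0.9},{"x": -0.2,"y": 1.1,"z": -1.15,"yaw": 0,"hand": -0.9},{"x": -0.25,"y": 1.35,"z": -1.45,"yaw": 0,"hand": -0.9},{"x": -0.3,"y": 1.6,"z": -1.75,"yaw": 0,"hand": -0.9},{"x": -0.3,"y": 1.8,"z": -2.1,"yaw": 0,"hand": -0.9},{"x": -0.35,"y": 2.05,"z": -2.4,"yaw": 0,"hand": -0.9},{"x": -0.4,"y": 2.25,"z": -2.7,"yaw": 0,"hand": -0.9},{"x": -0.4,"y": 2.35,"z": -2.9,"yaw": 0,"hand": -0.9}]'

```text
clock: 13.8
position: [0.6385, 0.0795, 0.0755]
ee_rot: [-3.129, -0.276, 0.001]
force: [0.9, 2.8, 1.8]
width: 0.102
gripper_force: 12.0
```

apply_moves --motion '[{"x": 0,"y": 0.05,"z": -0.1,"yaw": 0,"hand": -0.9},{"x": 0,"y": 0.1,"z": -0.2,"yaw": 0,"hand": -0.9},{"x": 0,"y": 0.1,"z": -0.3,"yaw": 0,"hand": -0.9},{"x": 0,"y": 0.1,"z": -0.3,"yaw": 0,"hand": -0.9}]'

```text
clock: 14.3
position: [0.6382, 0.0812, 0.0727]
ee_rot: [-3.128, -0.277, 0.001]
force: [-1.3, 5.2, 1.8]
width: 0.102
gripper_force: 12.0
```

apply_moves --motion '[{"x": 0,"y": 0,"z": -0.1,"yaw": 0,"hand": -0.9},{"x": 0,"y": 0.05,"z": -0.2,"yaw": 0,"hand": -0.9},{"x": 0,"y": 0.05,"z": -0.2,"yaw": 0,"hand": -0.9},{"x": 0,"y": 0.05,"z": -0.2,"yaw": 0,"hand": -0.9}]'

```text
clock: 14.8
position: [0.6381, 0.0822, 0.0708]
ee_rot: [-3.128, -0.278, 0.001]
force: [-2.0, 5.6, 3.9]
width: 0.098
gripper_force: 12.0
```

```bash
python3 - <<'E'
from h import *
o=observe();print(o["position"].round(4),o["force"].round(1),o["clock"])
m=camera_model("wrist");im=get_image("wrist");s=get_image("scene")
p=[.629,.1315,.173];v=im.copy()
for q in[(137,-53,88),(90,-53,88),(-137,-53,88),(137,-175,88)]:
    u=fish(loc(np.array(q)/1e3,p),m)[0];cv2.circle(v,(int(u[0]),int(u[1])),3,(255,0,255),1)
a=cv2.resize(v,(800,500))[0:330];b=cv2.resize(s[120:280,250:450],None,fx=1.6,fy=1.6)
out=np.zeros((330+256,800,3),np.uint8);out[:330]=a;out[330:,:320]=b
cv2.imwrite("pics/w5v.png",out)
E
```

```text
[0.6381 0.0822 0.0708] [-2.   5.6  3.9] 14.8
```

View pics/w5v.png

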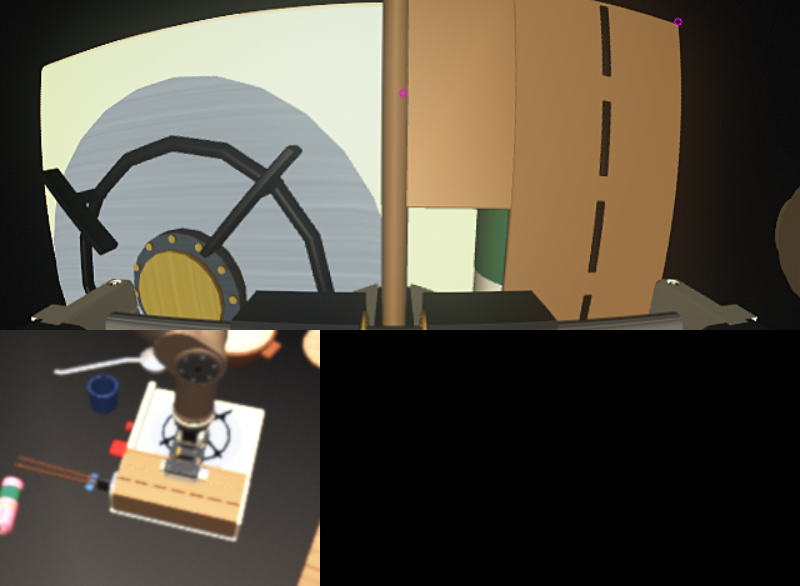

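apply_moves --motion '[{"x": 0,"y": 0,"z": -0.1,"yaw": 0,"hand": -0.9},{"x": 0,"y": 0,"z": -0.2,"yaw": 0,"hand": -0.9},{"x": 0,"y": 0,"z": -0.25,"yaw": 0,"hand": -0.9},{"x": 0,"y": 0,"z": -0.25,"yaw": 0,"hand": -0.9}]'

```text
clock: 15.4
position: [0.6385, 0.0823, 0.0699]
ee_rot: [-3.128, -0.277, -0.001]
force: [-6.6, 5.2, 15.9]
width: 0.102
gripper_force: 12.0
```

On the stop: the vertical force rises while the height holds. I'll release narrowly inside the slot and lift clear.

apply_moves --motion '[{"x": 0,"y": -0.05,"z": 0.1,"yaw": 0,"hand": -0.5},{"x": 0,"y": -0.1,"z": 0.1,"yaw": 0,"hand": -0.5},{"x": 0,"y": -0.1,"z": 0.1,"yaw": 0,"hand": -0.5},{"x": 0,"y": -0.1,"z": 0.1,"yaw": 0,"hand": -0.5},{"x": 0,"y": -0.1,"z": 1,"yaw": 0,"hand": -0.5},{"x": 0,"y": -0.1,"z": 3,"yaw": 0,"hand": -0.5},{"x": 0,"y": -0.1,"z": 6,"yaw": 0,"hand": -0.5},{"x": 0,"y": -0.1,"z": 9,"yaw": 0,"hand": -0.5},{"x": 0,"y": -0.1,"z": 9,"yaw": 0,"hand": -1},{"x": 0,"y": -0.1,"z": 9,"yaw": 0,"hand": -1}]'

```text
clock: 16.65
position: [0.6386, 0.0796, 0.1582]
ee_rot: [3.129, 0.276, -0.0]
force: [-0.7, -1.2, -0.6]
width: 0.079
gripper_force: 0.0
```

apply_moves --motion '[{"x": -4,"y": -0.4,"z": 0,"yaw": 0,"hand": -1},{"x": -8,"y": -0.8,"z": 0,"yaw": 0,"hand": -1},{"x": -12,"y": -1.2,"z": 0,"yaw": 0,"hand": -1},{"x": -15,"y": -1.5,"z": 0,"yaw": 0,"hand": -1},{"x": -16.5,"y": -1.55,"z": -1,"yaw": 0,"hand": -1},{"x": -16.5,"y": -1.55,"z": -3,"yaw": 0,"hand": -1},{"x": -16.5,"y": -1.55,"z": -5,"yaw": 0,"hand": -1},{"x": -16.5,"y": -1.55,"z": -5,"yaw": 0,"hand": -1}]'

```text
clock: 17.65
position: [0.4721, 0.0638, 0.1066]
ee_rot: [3.129, 0.276, -0.007]
force: [0.1, -0.5, -0.2]
width: 0.005
gripper_force: 0.0
```

```bash
python3 - <<'E'
from h import *
o=observe();print(o["position"].round(4),o["force"].round(1),o["clock"])
m=camera_model("wrist");ms=camera_model("scene");im=get_image("wrist");s=get_image("scene");t=get_image("top")
p=[.629,.1315,.173];v=im.copy()
P=np.array([[-164.5,-40,68],[-137,-53,88],[137,-53,88],[137,-175,88],[-137,-175,88]])/1e3
W=loc(P,p)
for u in fish(W,m): cv2.circle(v,(int(u[0]),int(u[1])),2,(255,0,255),1)
s=cv2.resize(s[120:280,270:430],None,fx=4,fy=4,interpolation=cv2.INTER_CUBIC)[:600]
for u in (proj(np.vstack([W,o["position"]]),ms)-[270,120])*4: cv2.circle(s,(int(u[0]),int(u[1])),3,(255,0,255),1)
v=v[20:320,200:380]
out=np.zeros((600,800,3),np.uint8);out[:s.shape[0],:500]=s[:,70:570];out[:500,500:]=cv2.resize(v,(300,500))
cv2.imwrite("pics/l.png",out)
E
```

```text
[0.4721 0.0638 0.1066] [ 0.1 -0.5 -0.2] 17.65
```

View pics/l.png

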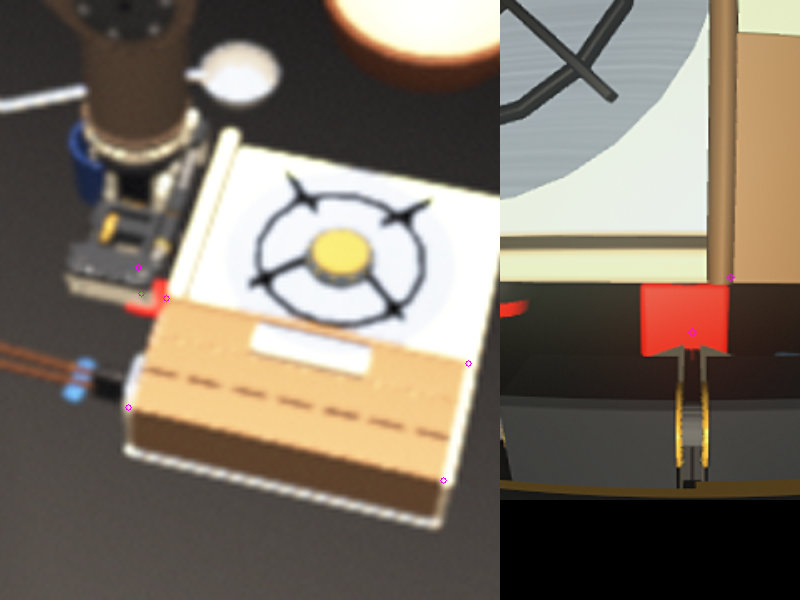

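The cover is shut and matches its predicted corners. In the wrist inset the lever tab spans columns 641–728, rows 284–355, and the fingers are about 2 mm off its centre. I'll correct that and press.

apply_moves --motion '[{"x": 0.1,"y": 0.2,"z": -1.5,"yaw": 0,"hand": -1},{"x": 0.1,"y": 0.2,"z": -3,"yaw": 0,"hand": -1},{"x": 0.1,"y": 0.2,"z": -3.6,"yaw": 0,"hand": -1},{"x": 0.1,"y": 0.2,"z": -4.1,"yaw": 0,"hand": -1},{"x": 0.1,"y": 0.2,"z": -4.6,"yaw": 0,"hand": -1},{"x": 0.1,"y": 0.2,"z": -5.1,"yaw": 0,"hand": -1},{"x": 0.1,"y": 0.2,"z": -5.5,"yaw": 0,"hand": -1},{"x": 0.1,"y": 0.2,"z": -5.8,"yaw": 0,"hand": -1},{"x": 0.1,"y": 0.2,"z": -5.9,"yaw": 0,"hand": -1},{"x": 0.1,"y": 0.2,"z": -5.9,"yaw": 0,"hand": -1}]'

```text
clock: 19.05
position: [0.4753, 0.0663, 0.0493]
ee_rot: [-3.129, -0.276, -0.001]
force: [-0.2, -0.3, 1.2]
width: 0.005
gripper_force: 0.0
```

apply_moves --motion '[{"x": 0,"y": 0,"z": -0.1,"yaw": 0,"hand": -1},{"x": 0,"y": 0,"z": -0.2,"yaw": 0,"hand": -1},{"x": 0,"y": 0,"z": -0.3,"yaw": 0,"hand": -1},{"x": 0,"y": 0,"z": -0.3,"yaw": 0,"hand": -1}]'

```text
clock: 19.55
position: [0.4755, 0.0664, 0.0477]
ee_rot: [3.129, 0.276, 0.003]
force: [-5.9, -1.5, 23.7]
width: 0.006
gripper_force: 12.0
```

It hit the hard stop at 48 mm with 24 N, so the lever is fully down. Retracting.

apply_moves --motion '[{"x": 0,"y": 0,"z": 1,"yaw": 0,"hand": -1},{"x": 0,"y": 0,"z": 4,"yaw": 0,"hand": -1},{"x": 0,"y": 0,"z": 8,"yaw": 0,"hand": -1},{"x": -1,"y": -1,"z": 13,"yaw": 0,"hand": -1},{"x": -4,"y": -6,"z": 17,"yaw": 0,"hand": -1},{"x": -6,"y": -11,"z": 19,"yaw": 0,"hand": -1},{"x": -8,"y": -16,"z": 19,"yaw": 0,"hand": -1},{"x": -8,"y": -20,"z": 19,"yaw": 0,"hand": -1},{"x": -8,"y": -20,"z": 19,"yaw": 0,"hand": -1}]'

```text
clock: 20.68
position: [0.3944, -0.1367, 0.2366]
ee_rot: [3.129, 0.267, 0.001]
force: [-0.5, 0.2, -0.3]
width: 0.007
gripper_force: 0.0
```

```bash
python3 - <<'E'
from h import *
o=observe();print(o["position"].round(4),o["force"].round(1),o["clock"])
s=get_image("scene");t=get_image("top")
ms,mt=camera_model("scene"),camera_model("top");p=[.629,.1315,.173]
P=np.array([[-164.5,-40,48],[-137,-53,88],[137,-53,88],[137,-175,88],[-137,-175,88]])/1e3;W=loc(P,p)
a=cv2.resize(s[110:280,230:430],None,fx=2.2,fy=2.2,interpolation=cv2.INTER_CUBIC)
b=cv2.resize(t[85:285,200:400],None,fx=1.75,fy=1.75,interpolation=cv2.INTER_CUBIC)
for u in (proj(W,ms)-[230,110])*2.2: cv2.circle(a,(int(u[0]),int(u[1])),2,(255,0,255),1)
for u in (proj(W,mt)-[200,85])*1.75: cv2.circle(b,(int(u[0]),int(u[1])),2,(255,0,255),1)
out=np.zeros((374,792,3),np.uint8);out[:a.shape[0],:440]=a;out[:b.shape[0],440:440+b.shape[1]]=b
cv2.imwrite("pics/f.png",out)
E
```

```text
[ 0.3944 -0.1367  0.2366] [-0.5  0.2 -0.3] 20.675
```

View pics/f.png

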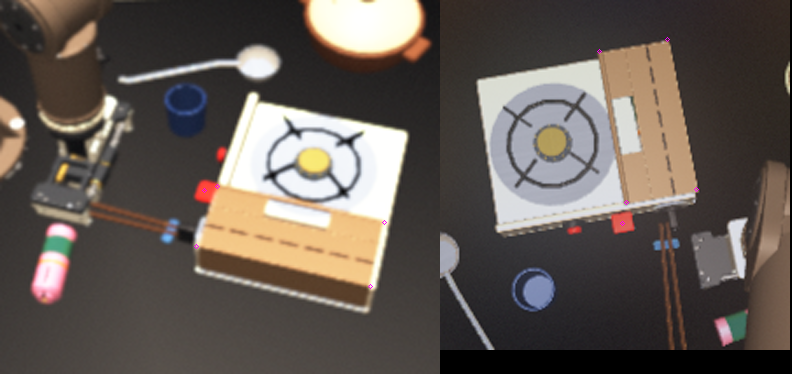

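Both views show the cover shut on its predicted corners and the lever down at (206,190). The chopsticks, cup and ladle are where they were, and the arm is clear. Handing in.

```bash
python3 -c "from cell import *;print(sign_off())"
```

```text
the job is handed in; nothing more can be done
None
```

The job is done and handed in at about 21 s: cartridge in its cradle with the notch up and valve towards the knob, cover lowered onto its stop, lever pressed fully down, and the knob, ignition button and crockery never touched.

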